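# Hang the tube caddy on the clamp-set hook

### The arm

A 6-joint arm with a two-finger parallel gripper is mounted at the origin on the work surface. World frame = base frame: x ahead of the robot, y to its left, z up, the work surface at z = 0. Lengths are in m, angles in degrees, forces in N, time in s.
With the tool pointing down it reaches from about 0.25 to 0.725 m from the base axis. Payload 9.7 kg.
Tool frame: the origin (TCP) lies midway between the tips of the shut fingers; the grasp point (between the pads) lies 19 mm behind it; z points along the fingers, y is the line along which they close (so a half turn about z gives the same grasp; the last joint's range is limited). The gripper opens to 85 mm and grips with 20 to 120 N. Pads are 22 mm wide; open, the fingers measure 114 mm over their backs; the gripper's body (76 mm by 85 mm) begins 54 mm behind the grasp point. The pads swing forward as they close: fully open they stand 13 mm farther back than shut.
Start: joints at [65.89, 4.979, 10.078, 95.1, 0, 90], TCP at [0.225, 0.502, 0.231] pointing down, gripper open.
Joint ranges: [-179.16, 179.16], [-48.56, 103.87], [-65.8, 70.77], [-126.05, 130.52], [-82.76, 87.17], [-180, 180]. Speed limits (degrees/s): [127.2, 127.2, 147.25, 180, 180, 180].

### API

Orientations are given as [roll, pitch, yaw] about the fixed x, y, z axes, in that order (R = Rz(yaw) Ry(pitch) Rx(roll)).
In Python, from workcell import readout, imaging, bot, spotter gives the robot as it stands.
- The arm moves only by the shell command python3 -m jog 'ROWS' [FORCE]. ROWS is JSON, a list of rows, each an object with "rotation": the turn, a rotation vector about the world's x, y, z in degrees, a list of three; "translation": the shift along the world's x, y, z in mm, a list of three; "grip": the finger opening in mm, from 0 to 85.4. In form: [{"rotation": [wx, wy, wz], "translation": [dx, dy, dz], "grip": grip}, ...]. A call has 1 to 20 rows; each row is the pose to reach, as a shift and turn from the pose commanded when the call began; what a row does not reach only later rows make up. A row lasts 1/10 s, in which the tool goes at most 50 mm and 8.59 degrees, less where a joint would pass 70% of its speed; a pose out of reach is approached as far as the arm can. A call with a gripper value outside its range is refused whole. The fingers move at their own pace and stop on an object; FORCE is the grip in N (left out, the last holds). Time passes only in rows, so rows that repeat a pose let the fingers close. It gives the time, the measured TCP pose, the force, the opening and the grip force at its end, in the units of the state.
- readout.get_obs(): the state, without advancing time (a new reading comes with each control period).
- imaging.camera(name): name is "scene" or "top" or "wrist"; returns (picture, depth): 480x640x3 uint8, red, green, blue; 480x640 float32, m along the optical axis (not along the pixel's ray), 0 where there is no reading.
- imaging.camera_info(name): a dict with "vertical_fov" (degrees; the focal length in pixels is half the picture's height over the tangent of half this angle, whatever the lens; pixels are square), "cx", "cy" (the principal point, pixels), "k1" (the pictures are not rectified: a ray, as slopes to the right and down, at radius r is drawn at 1 + k1 r^2 times it, then the intrinsics apply), "extrinsics" (4x4, takes a point from camera to world coordinates); the wrist camera has in their place "tool_from_camera" (4x4, takes a point from camera to tool coordinates, whose origin is the TCP and whose axes are the flange's). Camera axes: x right, y down, z forward; pixel columns grow to the right and rows downward; lengths in m; the calibration is good to about 2 mm. A picture is of the moment at which its call begins: read the wrist's pose just before it. camera_info takes no time and is no camera call.
- bot.job_done(): hands the job in; it is judged then, once.
Trained networks look in the newest picture that a camera, given by its name, has taken for a name from the list of things; names that differ only in an ending like _2 or _b are one class to them, and where a whole thing is asked for, a point or a joint stands for the part that bears it (a point fixed in the world has none). Each returns a list of dicts, best first, with "confidence" (0 to 1); they miss things now and then, are a little off and sometimes report something else, mostly with a low value. They report only what shows in the picture. A call takes as long as a camera call. They do not tell look-alikes from the thing itself.
- spotter.spot_in(camera, target): "box" ([centre column, centre row, width, height] in pixels, round what is visible of it).
- spotter.mark_of(camera, target): "uv" ([column, row] in pixels: a listed point, or the origin of a listed thing).
The state is a dict: "time": time; "q": joint angles; "qd": joint speeds; "joint_efforts": joint torques, N m; "ee_pos": TCP position; "tcp_rot": TCP orientation; "wrist_force": force on the tool from outside, world axes, zero at the start; "torque": the same for the moment, N m; "opening": finger opening in m; "grasp_force": force on a finger pad.
Only numpy, scipy, OpenCV 4.12 (cv2) and the standard library are available. Lean on these libraries where they do the work, as an engineer would, in place of code of your own. Each camera call takes 0.05 s, during which the arm holds its last target. There are 200 camera calls.

### The job

Pick the white tube caddy up by its carrying bar and hang it on the stand's hook: the hook through the opening under the bar and the middle of the bar lying in the hook's dip, the caddy hanging still and level, let go. Keep the caddy upright all the way so that no sample is tipped, and leave the pen cup, tube rack, gel bottle and mouse where they are. Somebody has re-clamped the hook at an unknown height, so look or feel for it.

Things in the scene. Friction and masses are not known exactly. Their poses are not given: they have to be found in the camera images.
- caddy: white caddy with eight dark-capped tubes, 0.2-0.4 kg. Origin: centre of its underside, z up. Tray 64 (x) x 116 (y) x 45 mm high, tube caps up to 77 mm. Legs 6 mm thick at y = -52 and +52 mm carry a level bar along y. The opening under the bar, for the hook to pass along x, is 48 mm high (77 to 125 mm above the underside) and 98 mm wide. Same both ways round
- caddy_bar (a point): middle of the caddy's carrying bar, centre of its 10 x 10 mm section, 130 mm above the caddy's underside; axes as the caddy's (bar along y). Pinch the bar about 30 mm to one side, leaving its middle free for the hook
- stand: fixed hook stand; origin on the worktop straight below the middle of its hook's dip, z up. Hook of white coated strip, 24 mm wide (y), 8 mm thick, along x, free tip towards -x. The dip is flat from x = -11 to +11 mm; the tip rises to 16 mm above its floor, outer end x = -30 mm; behind, the arm rises 18 mm. HEIGHT NOT REPORTED: the dip's floor lies 170 to 250 mm above the worktop: see or feel
- stand_post (a point): foot of the stand's upright steel post (14 mm across, 287 mm high), on the worktop 120 mm along +x from the stand's origin. The hook arm is clamped to the post by a dark 30 mm block. Grey base plate: 12 mm thick, x = -35 to +165 mm from the stand's origin, 60 mm to either side
- pen_cup: round black pen cup, 72 mm across, 95 mm high, pens up to 142 mm; origin: centre of the underside; to be left alone
- tube_rack: square white rack with nine capped tubes, 75 x 75 x 80 mm; origin: centre of the underside; to be left alone
- gel: clear gel bottle, 64 mm across, 160 mm high; origin: centre of the underside; to be left alone
- mouse: grey computer mouse, 105 x 60 x 30 mm; origin: centre of the underside; to be left alone
There are look-alikes about, which are no part of the job. Leave any green or orange look-alike of the caddy alone.

How it is judged:
By the outcome, as a careful person would: the job done as asked, in the order asked, and still so for the second after the job is handed in, with the robot touching nothing.
It also fails if it takes over 70 s, if anything falls off the work surface, if the arm or the gripper's body presses on something with over 40 N, if the wrist force passes 120 N, or if a joint passes its speed limit or range.

## Working session

There is one attempt and no reset: what is moved stays moved. The work goes in short steps, Python scripts to look and compute and a shell command to move; the robot and the scene stay as the last step left them, time stands still between calls to the robot, and variables do not carry over. Pictures are saved under pics/ and viewed, at most 10 in all, crops included, and the job is handed in when it is done.

```bash
mkdir -p pics; cat > h.py <<'E'
import numpy as np, cv2, json
from scipy.spatial.transform import Rotation as R
from workcell import readout, imaging, bot, spotter
def T(name):
    i=imaging.camera_info(name)
    if 'extrinsics' in i: return i,np.array(i['extrinsics'])
    o=readout.get_obs(); M=np.eye(4); M[:3,:3]=R.from_euler('xyz',o['tcp_rot'],degrees=True).as_matrix(); M[:3,3]=o['ee_pos']
    return i,M@np.array(i['tool_from_camera'])
def K(i):
    f=240/np.tan(np.radians(i['vertical_fov']/2)); return f,i['cx'],i['cy'],i['k1']
def ray(i,M,uv):
    f,cx,cy,k=K(i); d=np.array([(uv[0]-cx)/f,(uv[1]-cy)/f]); s=d.copy()
    for _ in range(20): s=d/(1+k*(s@s))
    v=np.array([s[0],s[1],1.])
    return M[:3,3],M[:3,:3]@v   # origin, dir (unit depth)
def pix(i,M,p):
    f,cx,cy,k=K(i); c=np.linalg.inv(M)@np.append(p,1); s=c[:2]/c[2]; s=s*(1+k*(s@s)); return s*f+[cx,cy]
def tri(rs):
    A=np.zeros((3,3));b=np.zeros(3)
    for o,d in rs:
        d=d/np.linalg.norm(d);P=np.eye(3)-np.outer(d,d);A+=P;b+=P@o
    x=np.linalg.solve(A,b); return x,[np.linalg.norm(np.cross(x-o,d/np.linalg.norm(d))) for o,d in rs]
def cloud(i,M,dep):
    f,cx,cy,k=K(i); v,u=np.mgrid[:480,:640]; d=np.stack([(u-cx)/f,(v-cy)/f],-1); s=d.copy()
    for _ in range(15): s=d/(1+k*(s**2).sum(-1,keepdims=True))
    c=np.concatenate([s*dep[...,None],dep[...,None]],-1); return c@M[:3,:3].T+M[:3,3]
def save(n,im): cv2.imwrite(f'pics/{n}.png',im[...,::-1])
E
python3 - <<'E'
from h import *
o=readout.get_obs(); print({k:np.round(v,3).tolist() for k,v in o.items()})
for c in ['scene','top','wrist']:
    i,M=T(c); p,d=imaging.camera(c); np.savez(f'{c}.npz',p=p,d=d,M=M); save(c+'1',p); print(c,K(i),M.round(3).tolist(),(d>0).mean())
    for t in ['caddy','stand','pen_cup','tube_rack','gel','mouse']:
        print(t,[(np.round(r['uv']).tolist(),round(r['confidence'],2)) for r in spotter.mark_of(c,t)])
    for t in ['caddy_bar','stand_post']:
        print(t,[(np.round(r['uv']).tolist(),round(r['confidence'],2)) for r in spotter.mark_of(c,t)])
a=cv2.imread('pics/scene1.png')
E
```

```text
{'time': 0.0, 'q': [65.89, 5.011, 10.034, 95.101, 0.002, 90.001], 'qd': [-0.045, -0.052, -0.01, 0.028, -0.104, 0.066], 'joint_efforts': [-0.0, -52.039, 46.48, 0.016, -0.0, -0.0], 'ee_pos': [0.225, 0.502, 0.231], 'tcp_rot': [-179.922, -0.002, 155.89], 'wrist_force': [-0.039, -0.476, 0.578], 'torque': [-0.017, -0.012, 0.023], 'grasp_force': 0.0, 'opening': 0.085}
scene (np.float64(541.601292575903), 315.36292289063414, 234.5316839846404, -0.0789174130465763) [[0.849, 0.456, -0.267, 0.992], [0.529, -0.725, 0.441, -0.658], [0.007, -0.516, -0.857, 1.377], [0.0, 0.0, 0.0, 1.0]] 0.9959309895833334
caddy [([298.0, 327.0], 0.91), ([250.0, 303.0], 0.9), ([204.0, 291.0], 0.82), ([298.0, 262.0], 0.72)]
stand [([336.0, 188.0], 0.68)]
pen_cup [([261.0, 223.0], 0.78)]
tube_rack [([366.0, 282.0], 0.56)]
gel [([391.0, 155.0], 0.55)]
mouse [([218.0, 387.0], 0.88)]
caddy_bar [([197.0, 270.0], 0.95), ([296.0, 239.0], 0.9), ([251.0, 282.0], 0.61), ([296.0, 308.0], 0.55), ([259.0, 221.0], 0.54), ([337.0, 190.0], 0.31)]
stand_post [([372.0, 207.0], 0.72)]
top (np.float64(590.574986962051), 324.034842496070
[... 247 characters left out ...]
.0], 0.57)]
stand [([242.0, 257.0], 0.81)]
pen_cup [([321.0, 306.0], 0.94)]
tube_rack [([325.0, 180.0], 0.84), ([483.0, 241.0], 0.35)]
gel [([163.0, 230.0], 0.76)]
mouse [([484.0, 240.0], 0.77)]
caddy_bar [([418.0, 315.0], 0.97), ([408.0, 206.0], 0.86), ([408.0, 260.0], 0.59), ([342.0, 246.0], 0.57)]
stand_post [([240.0, 218.0], 0.75), ([403.0, 259.0], 0.73), ([486.0, 245.0], 0.48)]
wrist (np.float64(343.7656029090068), 321.2813518700175, 237.25596835790546, 0.009958074918474454) [[0.409, 0.875, 0.259, 0.159], [0.913, -0.392, -0.117, 0.533], [-0.001, 0.285, -0.959, 0.374], [0.0, 0.0, 0.0, 1.0]] 0.99607421875
caddy []
stand []
pen_cup []
tube_rack []
gel []
mouse []
caddy_bar []
stand_post []
```

View pics/scene1.png

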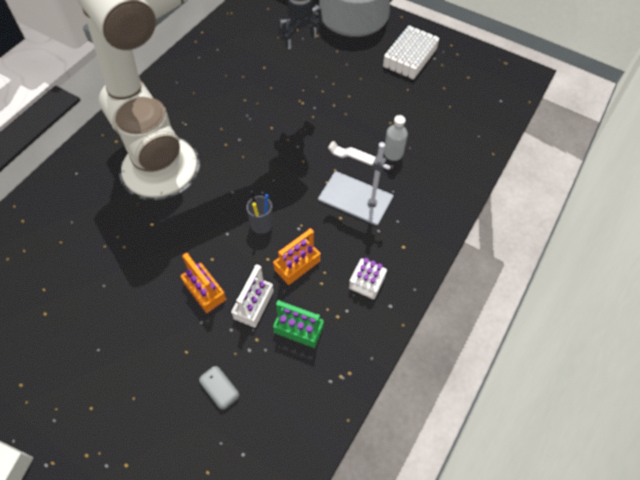

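View pics/top1.png

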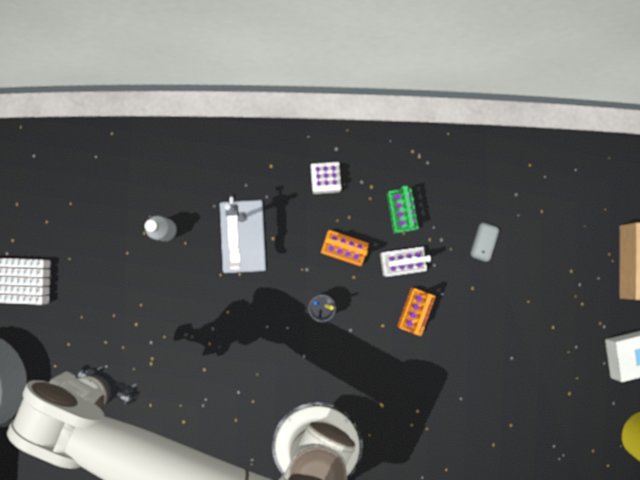

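The scene picture shows four caddies: orange (203,287), orange (297,258), green (298,327) and white (251,300). In the top picture the white one is at (405,262). Only the white one fits the description. The stand is at scene (355,185) and top (242,237), with its hook tip towards the robot. I'll confirm with a crop and measure.

```bash
python3 - <<'E'
from h import *
z={c:np.load(c+'.npz') for c in ['scene','top']}
a=cv2.resize(z['scene']['p'][240:350,180:340],(480,330),interpolation=2)
b=cv2.resize(z['top']['p'][180:350,200:440],(480,340),interpolation=2)
c2=cv2.resize(z['scene']['p'][120:230,300:420],(312,286),interpolation=2)
im=np.zeros((600,800,3),np.uint8); im[:300,:480]=a[:300]; im[:286,488:800]=c2; im[300:,:480]=b[:300]; save('crop2',im)
C={c:cloud(imaging.camera_info(c),z[c]['M'],z[c]['d']) for c in z}
def rep(c,box,zmin,zmax):
    u0,v0,u1,v1=box; P=C[c][v0:v1,u0:u1].reshape(-1,3); col=z[c]['p'][v0:v1,u0:u1].reshape(-1,3)
    return P[(P[:,2]>zmin)&(P[:,2]<zmax)],col[(P[:,2]>zmin)&(P[:,2]<zmax)]
def fit(P,n):
    if len(P)<5: print(n,len(P));return
    r=cv2.minAreaRect((P[:,:2]*1000).astype(np.float32)); print(n,len(P),'med',np.median(P,0).round(4),'rect',np.round(r[0],1),np.round(r[1],1),round(r[2],1),'zmax',np.percentile(P[:,2],[50,90,98]).round(4))
fit(rep('top',(375,235,440,285),.105,.2)[0],'bar top'); fit(rep('top',(375,235,440,285),.03,.1)[0],'tray top')
fit(rep('scene',(228,262,276,328),.105,.2)[0],'bar scene'); fit(rep('scene',(228,262,276,328),.025,.1)[0],'tray scene')
for n,b in dict(rack=(300,155,350,200),gel=(135,205,185,250),pen=(300,285,345,330),mouse=(462,215,510,270),green=(380,180,430,240),or1=(312,222,376,272),or2=(390,280,445,340)).items(): fit(rep('top',b,.015,.3)[0],n)
for zr in [(.005,.03),(.1,.17),(.17,.2),(.2,.23),(.23,.26),(.26,.35)]:
    fit(rep('top',(205,185,290,285),*zr)[0],'stand top %s'%(zr,)); fit(rep('scene',(310,125,400,225),*zr)[0],'stand scene %s'%(zr,))
for c in z:
    P=C[c]; t=P[240:300,100:600].reshape(-1,3); print(c,'table z',np.median(t[abs(t[:,2])<.02,2]))
E
```

```text
bar top 175 med [ 0.5362 -0.227   0.1345] rect [ 537.4 -228.6] [ 11.5 110.9] 8.4 zmax [0.1345 0.1396 0.1418]
tray top 512 med [ 0.5346 -0.2243  0.0657] rect [ 537.3 -228.3] [ 64.2 118.5] 8.9 zmax [0.0657 0.0804 0.0848]
bar scene 232 med [ 0.5377 -0.2355  0.1343] rect [ 537.3 -231. ] [ 14.4 112.2] 8.7 zmax [0.1343 0.1382 0.1401]
tray scene 776 med [ 0.5493 -0.2382  0.0474] rect [ 534.1 -218.8] [114.3 192.5] 34.1 zmax [0.0474 0.0789 0.0912]
rack 717 med [ 0.7633 -0.0058  0.0507] rect [768.6  -6.4] [74.4 75.2] 5.7 zmax [0.0507 0.0822 0.0864]
gel 547 med [0.609  0.4392 0.1105] rect [612.5 449.8] [62.  60.9] 82.6 zmax [0.1105 0.1601 0.1661]
pen 261 med [ 0.3954 -0.0038  0.091 ] rect [406.5  -2.7] [70.3 70.4] 46.0 zmax [0.091  0.1294 0.1436]
mouse 693 med [ 0.5966 -0.4642  0.0286] rect [ 597.1 -466.7] [ 61.  103.7] 71.9 zmax [0.0286 0.0338 0.0372]
green 733 med [ 0.6811 -0.2185  0.0678] rect [ 681.  -223.3] [114.3  66.3] 10.6 zmax [0.0678 0.1353 0.1394]
or1 611 med [ 0.5739 -0.0621  0.0764] rect [572.8 -62.8] [114.3  64.5] 72.9 zmax [0.0764 0.1364 0.1407]
or2 754 med [ 0.397  -0.2625  0.06
[... 779 characters left out ...]
 30.5] 3.1 zmax [0.2121 0.221  0.2256]
stand scene (0.2, 0.23) 467 med [0.6195 0.2248 0.2118] rect [600.  226.3] [191.9  33.3] 5.1 zmax [0.2118 0.2218 0.2257]
stand top (0.23, 0.26) 10 med [0.6473 0.2276 0.2455] rect [648.5 228.8] [ 3.9 12.2] 38.6 zmax [0.2455 0.2536 0.2544]
stand scene (0.23, 0.26) 36 med [0.6559 0.2266 0.2473] rect [655.4 226.1] [13.2  9.9] 23.5 zmax [0.2473 0.2561 0.2584]
stand top (0.26, 0.35) 36 med [0.6518 0.2293 0.2851] rect [652.5 231.1] [13.5 11.9] 45.7 zmax [0.2851 0.2912 0.294 ]
stand scene (0.26, 0.35) 51 med [0.6542 0.227  0.2813] rect [653.7 229.7] [12.5 17.1] 31.0 zmax [0.2813 0.2887 0.2907]
scene table z 0.0008574694171082919
top table z 0.0006966374260255481
```

View pics/crop2.png

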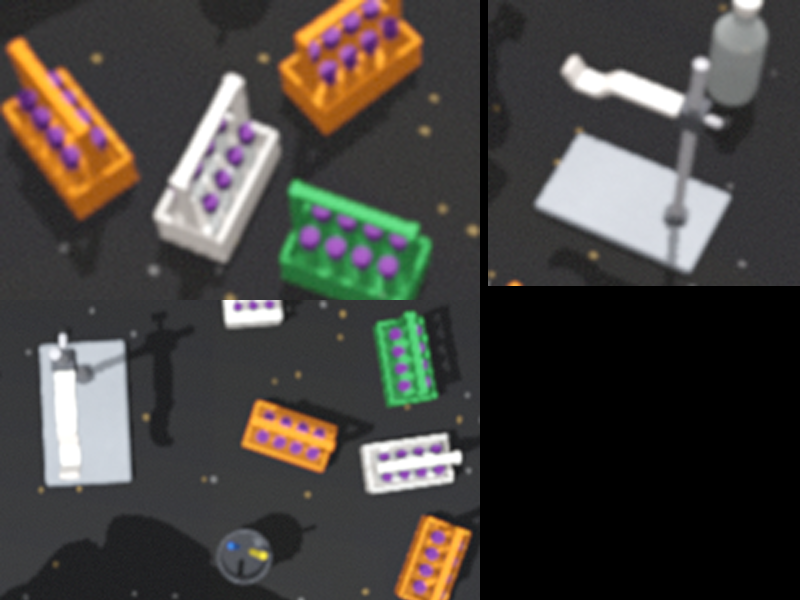

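```bash
python3 - <<'E'
from h import *
bx=dict(top=(205,185,290,285),scene=(310,125,400,225))
for c in bx:
    z=np.load(c+'.npz'); P=cloud(imaging.camera_info(c),z['M'],z['d']); u0,v0,u1,v1=bx[c]; P=P[v0:v1,u0:u1].reshape(-1,3)
    P=P[(abs(P[:,1]-.226)<.06)&(P[:,0]>.45)]
    H=P[(P[:,2]>.18)&(P[:,2]<.24)&(P[:,0]<.62)]
    m,b=np.polyfit(H[:,0],H[:,1],1); print(c,'yaw',np.degrees(np.arctan(m)),'y@.533',m*.533+b)
    q=P[(P[:,2]>.26)]; print('post',np.median(q,0).round(4))
    for x in np.arange(.495,.60,.006):
        s=H[abs(H[:,0]-x)<.003]
        if len(s): print(round(x,3),len(s),np.percentile(s[:,2],[10,50,90]).round(4))
z=np.load('top.npz'); P=cloud(imaging.camera_info('top'),z['M'],z['d'])[185:290,205:280].reshape(-1,3); 
P=P[(P[:,2]>.008)&(P[:,2]<.016)&(abs(P[:,1]-.22)<.08)]; r=cv2.minAreaRect((P[:,:2]*1000).astype(np.float32)); print('plate',r)
E
```

```text
top yaw 4.2662187740415405 y@.533 0.22207048849252065
post [0.6518 0.2293 0.2851]
0.507 20 [0.2013 0.2064 0.2105]
0.513 20 [0.2023 0.2071 0.2129]
0.519 20 [0.1955 0.2003 0.2035]
0.525 27 [0.1913 0.1949 0.1987]
0.531 20 [0.1903 0.1928 0.197 ]
0.537 25 [0.1905 0.1937 0.196 ]
0.543 25 [0.1898 0.1935 0.1961]
0.549 20 [0.1914 0.1957 0.1991]
0.555 31 [0.1978 0.2023 0.207 ]
0.561 20 [0.2056 0.2086 0.2126]
0.567 29 [0.2087 0.2121 0.215 ]
0.573 21 [0.2071 0.2102 0.2169]
0.579 24 [0.2087 0.2127 0.2157]
0.585 25 [0.207  0.2104 0.2156]
0.591 20 [0.2069 0.2118 0.2159]
0.597 29 [0.21   0.2124 0.2169]
scene yaw 4.667005972277522 y@.533 0.21935919954162225
post [0.6542 0.227  0.2813]
0.507 11 [0.2014 0.2038 0.2076]
0.513 23 [0.2019 0.2067 0.2127]
0.519 27 [0.192  0.1972 0.2029]
0.525 17 [0.1912 0.1928 0.1958]
0.531 17 [0.1892 0.195  0.1964]
0.537 16 [0.1902 0.1945 0.1974]
0.543 16 [0.1905 0.1949 0.1971]
0.549 14 [0.1914 0.1985 0.2009]
0.555 16 [0.1987 0.2046 0.2084]
0.561 16 [0.206  0.2099 0.2123]
0.567 16 [0.2081 0.2128 0.2155]
0.573 16 [0.2092 0.2125 0.2145]
0.579 18 [0.2101 0.2123 0.2175]
0.585 19 [0.2086 0.2125 0.2168]
0.591 16 [0.2096 0.213  0.214 ]
0.597 21 [0.2077 0.2127 0.2169]
plate ((596.1157836914062, 220.4603729248047), (297.49969482421875, 158.23194885253906), 0.6770139932632446)
```

The crop confirms it: the white caddy (bar at scene ≈(253,280), top ≈(408,260)) is the target. The others are orange or green. The measured bar is at (0.537,-0.2295,0.130) with yaw 8.5°. The hook dip is at (0.5365,0.2215), with its floor at about 0.194 and yaw about 4.4°. I'll move above the grasp point, 30 mm to the -y side of the bar's middle.

```bash
python3 -m jog '[{"rotation":[0,0,-57.4],"translation":[317,-761,40],"grip":60},{"rotation":[0,0,-57.4],"translation":[317,-761,40],"grip":60},{"rotation":[0,0,-57.4],"translation":[317,-761,40],"grip":60},{"rotation":[0,0,-57.4],"translation":[317,-761,40],"grip":60},{"rotation":[0,0,-57.4],"translation":[317,-761,40],"grip":60},{"rotation":[0,0,-57.4],"translation":[317,-761,40],"grip":60},{"rotation":[0,0,-57.4],"translation":[317,-761,40],"grip":60},{"rotation":[0,0,-57.4],"translation":[317,-761,40],"grip":60},{"rotation":[0,0,-57.4],"translation":[317,-761,40],"grip":60},{"rotation":[0,0,-57.4],"translation":[317,-761,40],"grip":60},{"rotation":[0,0,-57.4],"translation":[317,-761,40],"grip":60},{"rotation":[0,0,-57.4],"translation":[317,-761,40],"grip":60},{"rotation":[0,0,-57.4],"translation":[317,-761,40],"grip":60},{"rotation":[0,0,-57.4],"translation":[317,-761,40],"grip":60},{"rotation":[0,0,-57.4],"translation":[317,-761,40],"grip":60},{"rotation":[0,0,-57.4],"translation":[317,-761,40],"grip":60},{"rotation":[0,0,-57.4],"translation":[317,-761,40],"grip":60},{"rotation":[0,0,-57.4],"translation":[317,-761,40],"grip":60},{"rotation":[0,0,-57.4],"translation":[317,-761,40],"grip":60},{"rotation":[0,0,-57.4],"translation":[317,-761,40],"grip":60}]'
cat > wl.py <<'E'
from h import *
import sys
i,M=T('wrist'); p,d=imaging.camera('wrist'); np.savez(sys.argv[1]+'.npz',p=p,d=d,M=M); save(sys.argv[1],p)
o=readout.get_obs(); print(o['time'],np.round(o['ee_pos'],4),np.round(o['tcp_rot'],2),np.round(o['q'],1),np.round(o['wrist_force'],2))
P=cloud(i,M,d)
sat=p.max(-1).astype(int)-p.min(-1)
if len(sys.argv)>2:
    m=(abs(P[...,0]-.537)<.06)&(abs(P[...,1]+.23)<.09)&(P[...,2]>.12)&(P[...,2]<.15)&(sat<60)
    r=cv2.minAreaRect((P[m][:,:2]*1000).astype(np.float32)); print(m.sum(),'bar',r,np.percentile(P[m][:,2],[20,50,80]))
E
python3 wl.py w3 bar
```

```text
time: 3.35
ee_pos: [0.5415, -0.2581, 0.2716]
tcp_rot: [180.0, -0.0, 98.5]
wrist_force: [0.1, -0.6, -0.5]
opening: 0.06
grasp_force: 0.0
3.4 [ 0.5415 -0.2579  0.2718] [1.7997e+02 1.0000e-02 9.8550e+01] [-25.5  13.3  24.  100.7   0.   56. ] [-0.8  -0.51 -0.46]
1727 bar ((537.736572265625, -229.93092346191406), (13.463306427001953, 109.17784881591797), 8.907573699951172) [0.13499086 0.13560006 0.13616245]
```

View pics/w3.png

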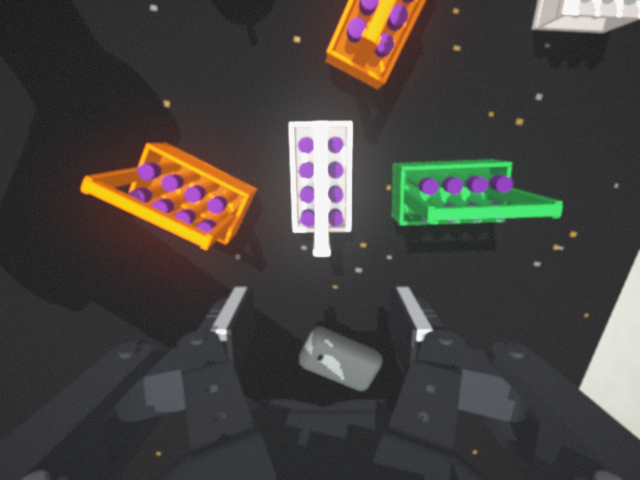

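The wrist view shows the white caddy between the orange and green ones, with its bar running (322,122)–(322,250), straight and free between the fingers. It agrees with the earlier measurement, so I'll descend and grip.

```bash
python3 -m jog '[{"rotation":[0,0,0],"translation":[0.5,-1.5,-40],"grip":60},{"rotation":[0,0,0],"translation":[0.5,-1.5,-80],"grip":60},{"rotation":[0,0,0],"translation":[0.5,-1.5,-110],"grip":60},{"rotation":[0,0,0],"translation":[0.5,-1.5,-135],"grip":50},{"rotation":[0,0,0],"translation":[0.5,-1.5,-150],"grip":40},{"rotation":[0,0,0],"translation":[0.5,-1.5,-160],"grip":30},{"rotation":[0,0,0],"translation":[0.5,-1.5,-161],"grip":25},{"rotation":[0,0,0],"translation":[0.5,-1.5,-161],"grip":20},{"rotation":[0,0,0],"translation":[0.5,-1.5,-161],"grip":14},{"rotation":[0,0,0],"translation":[0.5,-1.5,-161],"grip":10},{"rotation":[0,0,0],"translation":[0.5,-1.5,-161],"grip":6},{"rotation":[0,0,0],"translation":[0.5,-1.5,-161],"grip":2},{"rotation":[0,0,0],"translation":[0.5,-1.5,-161],"grip":0},{"rotation":[0,0,0],"translation":[0.5,-1.5,-161],"grip":0},{"rotation":[0,0,0],"translation":[0.5,-1.5,-161],"grip":0},{"rotation":[0,0,0],"translation":[0.5,-1.5,-161],"grip":0}]' 70
```

```text
time: 5.0
ee_pos: [0.5425, -0.261, 0.1116]
tcp_rot: [179.9, 0.1, 98.5]
wrist_force: [-1.9, -0.1, 6.6]
opening: 0.0085
grasp_force: 69.2
```

```bash
python3 -m jog '[{"rotation":[0,0,0],"translation":[0,0,4],"grip":0},{"rotation":[0,0,0],"translation":[0,0,12],"grip":0},{"rotation":[0,0,0],"translation":[0,0,25],"grip":0},{"rotation":[0,0,0],"translation":[0,0,42],"grip":0},{"rotation":[0,0,0],"translation":[0,0,62],"grip":0},{"rotation":[0,0,0],"translation":[0,0,85],"grip":0},{"rotation":[0,0,0],"translation":[0,0,110],"grip":0},{"rotation":[0,0,0],"translation":[0,0,135],"grip":0},{"rotation":[0,0,0],"translation":[0,0,155],"grip":0},{"rotation":[0,0,0],"translation":[0,0,172],"grip":0},{"rotation":[0,0,0],"translation":[0,0,184],"grip":0},{"rotation":[0,0,0],"translation":[0,0,190],"grip":0},{"rotation":[0,0,0],"translation":[0,0,190],"grip":0},{"rotation":[0,0,0],"translation":[0,0,190],"grip":0}]'
cat > lev.py <<'E'
from h import *
import sys
# bar as seen by wrist camera, in grasp frame: tool x = along bar
i,M=T('wrist'); o=readout.get_obs(); p,d=imaging.camera('wrist'); save(sys.argv[1],p); np.savez(sys.argv[1]+'.npz',p=p,d=d,M=M)
P=cloud(i,M,d); Rt=R.from_euler('xyz',o['tcp_rot'],degrees=True).as_matrix(); Q=(P-o['ee_pos'])@Rt
m=(abs(Q[...,1])<.009)&(Q[...,0]>.012)&(Q[...,0]<.1)&(Q[...,2]<-.002)&(Q[...,2]>-.04)
q=Q[m]; print('n',len(q),'x range',np.percentile(q[:,0],[1,99]).round(4),'slope deg (z vs x)',np.degrees(np.arctan(np.polyfit(q[:,0],q[:,2],1)[0])).round(2),'z',np.median(q[:,2]).round(4),'y slope',np.degrees(np.arctan(np.polyfit(q[:,0],q[:,1],1)[0])).round(2),'y',np.median(q[:,1]).round(4))
print(o['time'],np.round(o['ee_pos'],4),np.round(o['tcp_rot'],2),np.round(o['wrist_force'],2),o['opening'],o['grasp_force'])
E
python3 lev.py w4
```

```text
time: 6.4
ee_pos: [0.5422, -0.2605, 0.2999]
tcp_rot: [-180.0, -0.0, 98.5]
wrist_force: [-0.1, 0.2, -3.1]
opening: 0.0085
grasp_force: 68.2
n 6448 x range [0.0121 0.0857] slope deg (z vs x) 0.97 z -0.0239 y slope 0.13 y 0.0006
6.4 [ 0.5422 -0.2605  0.2999] [-1.7998e+02 -2.0000e-02  9.8490e+01] [-0.09  0.19 -3.15] 0.008487040539351077 68.20966243743896
```

View pics/w4.png

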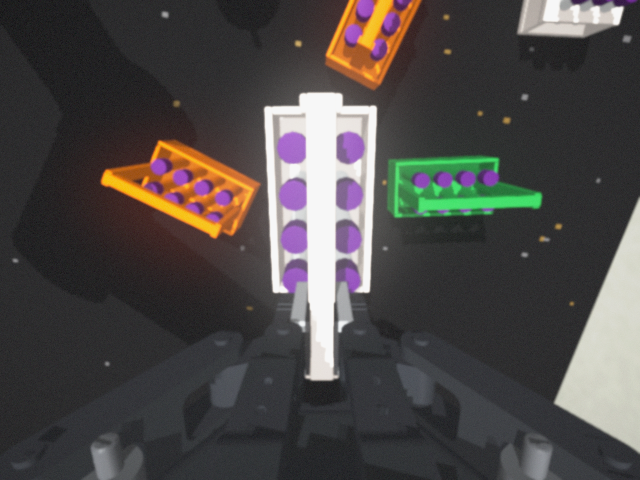

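Gripped: the bar runs (322,95)–(322,375) in the wrist view, level within about 1°, with its middle 30.5 mm from the TCP. I'll carry it high past the pen cup to a point in front of the hook.

```bash
python3 -m jog '[{"rotation":[0,0,0],"translation":[-8,8,4],"grip":0},{"rotation":[0,0,0],"translation":[-22,24,10],"grip":0},{"rotation":[0,0,-0.5],"translation":[-38,46,15],"grip":0},{"rotation":[0,0,-1],"translation":[-54,74,15],"grip":0},{"rotation":[0,0,-1.5],"translation":[-68,106,15],"grip":0},{"rotation":[0,0,-2],"translation":[-79,140,15],"grip":0},{"rotation":[0,0,-2.5],"translation":[-85,175,15],"grip":0},{"rotation":[0,0,-3],"translation":[-88,210,15],"grip":0},{"rotation":[0,0,-3.5],"translation":[-88,245,15],"grip":0},{"rotation":[0,0,-4],"translation":[-88,280,15],"grip":0},{"rotation":[0,0,-4.1],"translation":[-88,315,15],"grip":0},{"rotation":[0,0,-4.1],"translation":[-88,348,15],"grip":0},{"rotation":[0,0,-4.1],"translation":[-88,378,15],"grip":0},{"rotation":[0,0,-4.1],"translation":[-88,404,15],"grip":0},{"rotation":[0,0,-4.1],"translation":[-88,424,12],"grip":0},{"rotation":[0,0,-4.1],"translation":[-88,437,6],"grip":0},{"rotation":[0,0,-4.1],"translation":[-88,443,2],"grip":0},{"rotation":[0,0,-4.1],"translation":[-88,445,0],"grip":0},{"rotation":[0,0,-4.1],"translation":[-88,445,0],"grip":0},{"rotation":[0,0,-4.1],"translation":[-88,445,0],"grip":0}]'
cat > hook.py <<'E'
from h import *
import sys
n=sys.argv[1]; z=np.load(n+'.npz'); P=cloud(imaging.camera_info('wrist'),z['M'],z['d']).reshape(-1,3)
H=P[(P[:,0]>.495)&(P[:,0]<.60)&(abs(P[:,1]-.222)<.03)&(P[:,2]>.18)&(P[:,2]<.225)]
m,b=np.polyfit(H[:,0],H[:,1],1); print('n',len(H),'yaw',np.degrees(np.arctan(m)),'y@.5365',m*.5365+b,cv2.minAreaRect((H[:,:2]*1000).astype(np.float32)))
for x in np.arange(.498,.60,.005):
    s=H[abs(H[:,0]-x)<.0025]
    if len(s): print(round(x,3),len(s),np.percentile(s[:,2],[10,50,90]).round(4),'y',np.percentile(s[:,1],[2,98]).round(4))
E
python3 lev.py w5; python3 hook.py w5
```

```text
time: 8.45
ee_pos: [0.4542, 0.1838, 0.3004]
tcp_rot: [180.0, 0.0, 94.3]
wrist_force: [-0.2, -0.4, -2.1]
opening: 0.0084
grasp_force: 68.3
n 6538 x range [0.0121 0.0858] slope deg (z vs x) 1.13 z -0.0239 y slope 0.09 y 0.0005
8.45 [0.4542 0.1838 0.3004] [1.7999e+02 1.0000e-02 9.4340e+01] [-0.15 -0.37 -2.13] 0.008403377141456971 68.30509543418884
n 4931 yaw 4.41530092483621 y@.5365 0.22310501451206585 ((553.2508544921875, 223.51055908203125), (95.17140197753906, 24.3858642578125), 4.395530700683594)
0.503 6 [0.2047 0.2053 0.2058] y [0.2262 0.2306]
0.508 265 [0.2049 0.2064 0.2082] y [0.2091 0.2321]
0.513 209 [0.2044 0.2076 0.209 ] y [0.209  0.2326]
0.518 160 [0.1974 0.2008 0.2037] y [0.2098 0.2328]
0.523 181 [0.1927 0.1942 0.1968] y [0.2101 0.2332]
0.528 228 [0.1927 0.1936 0.1945] y [0.2104 0.2335]
0.533 225 [0.1925 0.1935 0.1944] y [0.2108 0.2339]
0.538 226 [0.1926 0.1935 0.1944] y [0.2111 0.2343]
0.543 226 [0.1925 0.1934 0.1944] y [0.2115 0.2346]
0.548 328 [0.1936 0.1961 0.1986] y [0.2117 0.2351]
0.553 348 [0.1988 0.2016 0.204 ] y [0.2123 0.2355]
0.558 373 [0.204  0.2067 0.2091] y [0.2127 0.2358]
0.563 321 [0.2089 0.211  0.2121] y [0.2131 0.2363]
0.568 262 [0.2106 0.2116 0.2123] y [0.2138 0.2367]
0.573 262 [0.2106 0.2115 0.2123] y [0.2141 0.2371]
0.578 265 [0.2105 0.2114 0.2123] y [0.2144 0.2375]
0.583 270 [0.2106 0.2115 0.2124] y [0.2148 0.2379]
0.588 267 [0.2105 0.2114 0.2123] y [0.2153 0.2383]
0.593 274 [0.2104 0.2115 0.2123] y [0.2156 0.2387]
0.598 235 [0.2104 0.2114 0.2122] y [0.2159 0.2391]
```

View pics/w5.png

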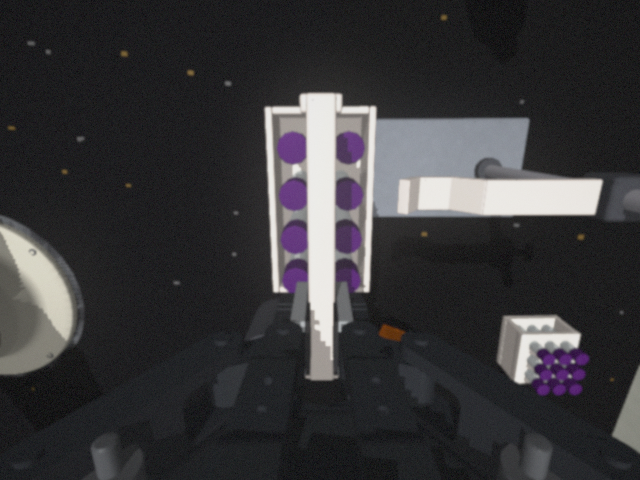

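The wrist view shows the hook (400–600, 180–213) to the right of the caddy, free and correctly aligned. The dip floor is 0.1935, and its middle at (0.536,0.2226) agrees with the other two cameras. I'll lower to passing height and thread the hook in.

```bash
python3 -m jog '[{"rotation":[0,0,0],"translation":[0,1,-10],"grip":0},{"rotation":[0,0,0],"translation":[0,2,-30],"grip":0},{"rotation":[0,0,0],"translation":[0,2,-52],"grip":0},{"rotation":[0,0,0],"translation":[0,2,-72],"grip":0},{"rotation":[0,0,0],"translation":[0,2,-86],"grip":0},{"rotation":[0,0,0],"translation":[0,2,-93],"grip":0},{"rotation":[0,0,0],"translation":[0,2,-93],"grip":0},{"rotation":[0,0,0],"translation":[4,2.1,-93],"grip":0},{"rotation":[0,0,0],"translation":[12,2.7,-93],"grip":0},{"rotation":[0,0,0],"translation":[22,3.5,-93],"grip":0},{"rotation":[0,0,0],"translation":[33,4.4,-93],"grip":0},{"rotation":[0,0,0],"translation":[44,5.2,-93],"grip":0},{"rotation":[0,0,0],"translation":[55,6,-93],"grip":0},{"rotation":[0,0,0],"translation":[66,6.9,-93],"grip":0},{"rotation":[0,0,0],"translation":[75,7.6,-93],"grip":0},{"rotation":[0,0,0],"translation":[81,8,-93],"grip":0},{"rotation":[0,0,0],"translation":[83.5,8.2,-93],"grip":0},{"rotation":[0,0,0],"translation":[83.5,8.2,-93],"grip":0},{"rotation":[0,0,0],"translation":[83.5,8.2,-93],"grip":0}]'
python3 lev.py w6; python3 hook.py w6
```

```text
time: 10.4
ee_pos: [0.5374, 0.1927, 0.2074]
tcp_rot: [-180.0, -0.0, 94.4]
wrist_force: [-0.2, -0.1, -2.0]
opening: 0.0086
grasp_force: 68.3
n 6512 x range [0.0121 0.0858] slope deg (z vs x) 0.88 z -0.0239 y slope 0.26 y 0.0005
10.4 [0.5374 0.1927 0.2074] [-180.    -0.    94.4] [-0.24 -0.08 -1.98] 0.00858944046940128 68.32361698150635
n 11270 yaw 6.150483307059733 y@.5365 0.22200365783434658 ((553.7683715820312, 218.5679473876953), (95.39671325683594, 35.29160690307617), 4.659090995788574)
0.503 10 [0.204  0.2044 0.2048] y [0.2268 0.2317]
0.508 476 [0.2047 0.2065 0.208 ] y [0.2095 0.2324]
0.513 725 [0.204  0.2072 0.2089] y [0.2097 0.2328]
0.518 704 [0.1974 0.201  0.2041] y [0.2003 0.2332]
0.523 719 [0.193  0.1951 0.2199] y [0.1992 0.2335]
0.528 543 [0.1928 0.1938 0.2207] y [0.2    0.2337]
0.533 43 [0.2138 0.2191 0.2244] y [0.2037 0.2047]
0.543 450 [0.1928 0.1938 0.2194] y [0.2049 0.2351]
0.548 721 [0.1936 0.1965 0.2177] y [0.2016 0.2355]
0.553 802 [0.1989 0.2018 0.2191] y [0.2013 0.2359]
0.558 744 [0.2039 0.2065 0.209 ] y [0.2131 0.2363]
0.563 732 [0.2091 0.211  0.2121] y [0.2136 0.2367]
0.568 656 [0.2106 0.2116 0.2123] y [0.2142 0.2371]
0.573 667 [0.2108 0.2115 0.2123] y [0.2145 0.2375]
0.578 663 [0.2106 0.2116 0.2124] y [0.2149 0.2378]
0.583 659 [0.2107 0.2116 0.2124] y [0.2153 0.2382]
0.588 681 [0.2106 0.2116 0.2123] y [0.2156 0.2388]
0.593 664 [0.2105 0.2115 0.2123] y [0.216  0.2391]
0.598 611 [0.2107 0.2115 0.2124] y [0.2164 0.2395]
```

View pics/w6.png

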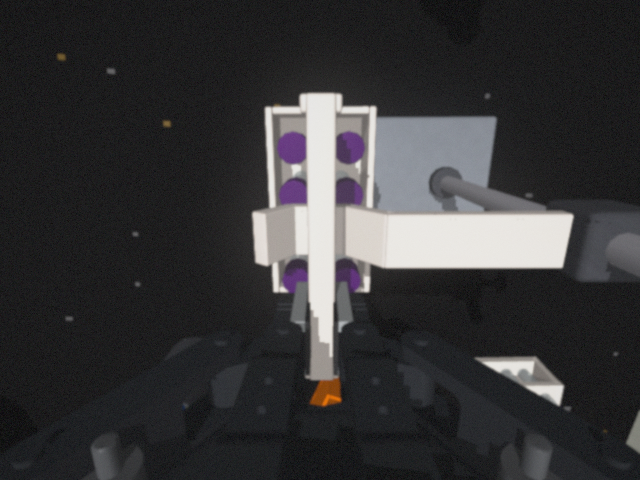

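The hook passes through the opening under the bar (wrist view: hook band at rows 210–268 across the bar at column 322), well centred. I'll lower into the dip, feeling for contact.

```bash
python3 -m jog '[{"rotation":[0,0,0],"translation":[0,-0.3,-4],"grip":0},{"rotation":[0,0,0],"translation":[0,-0.3,-11],"grip":0},{"rotation":[0,0,0],"translation":[0,-0.3,-18],"grip":0},{"rotation":[0,0,0],"translation":[0,-0.3,-23],"grip":0},{"rotation":[0,0,0],"translation":[0,-0.3,-25.5],"grip":0},{"rotation":[0,0,0],"translation":[0,-0.3,-26.5],"grip":0},{"rotation":[0,0,0],"translation":[0,-0.3,-27],"grip":0},{"rotation":[0,0,0],"translation":[0,-0.3,-27],"grip":0}]'
for k in 1; do python3 -m jog '[{"rotation":[0,0,0],"translation":[0,0,-0.5],"grip":0},{"rotation":[0,0,0],"translation":[0,0,-0.5],"grip":0}]'; python3 -m jog '[{"rotation":[0,0,0],"translation":[0,0,-0.5],"grip":0},{"rotation":[0,0,0],"translation":[0,0,-0.5],"grip":0}]'; done
```

```text
time: 11.25
ee_pos: [0.5378, 0.1925, 0.1805]
tcp_rot: [180.0, -0.0, 94.4]
wrist_force: [-0.1, 0.3, -1.9]
opening: 0.0088
grasp_force: 68.3
time: 11.45
ee_pos: [0.5377, 0.1924, 0.1799]
tcp_rot: [180.0, -0.0, 94.4]
wrist_force: [0.1, -0.0, -1.7]
opening: 0.0088
grasp_force: 68.3
time: 11.65
ee_pos: [0.5377, 0.1924, 0.1795]
tcp_rot: [180.0, -0.0, 94.4]
wrist_force: [-0.3, -0.2, -2.0]
opening: 0.0085
grasp_force: 68.6
```

```bash
for k in 1; do python3 -m jog '[{"rotation":[0,0,0],"translation":[0,0,-0.6],"grip":0},{"rotation":[0,0,0],"translation":[0,0,-0.6],"grip":0}]'; python3 -m jog '[{"rotation":[0,0,0],"translation":[0,0,-0.6],"grip":0},{"rotation":[0,0,0],"translation":[0,0,-0.6],"grip":0}]';python3 -m jog '[{"rotation":[0,0,0],"translation":[0,0,-0.6],"grip":0},{"rotation":[0,0,0],"translation":[0,0,-0.6],"grip":0}]'; done | grep -E "ee_pos|wrist_f"
```

```text
ee_pos: [0.5378, 0.1924, 0.1793]
wrist_force: [-1.5, -1.1, 3.2]
ee_pos: [0.5378, 0.1924, 0.1792]
wrist_force: [-2.4, -2.1, 6.3]
ee_pos: [0.5379, 0.1924, 0.1791]
wrist_force: [-3.0, -1.9, 9.7]
```

Contact at TCP z 0.1794, as measured. I'll take off the press, open and look.

```bash
python3 -m jog '[{"rotation":[0,0,0],"translation":[0,0,1.2],"grip":0},{"rotation":[0,0,0],"translation":[0,0,1.2],"grip":0},{"rotation":[0,0,0],"translation":[0,0,1.2],"grip":10},{"rotation":[0,0,0],"translation":[0,0,1.2],"grip":12},{"rotation":[0,0,0],"translation":[0,0,1.2],"grip":14},{"rotation":[0,0,0],"translation":[0,0,1.2],"grip":17},{"rotation":[0,0,0],"translation":[0,0,1.2],"grip":20},{"rotation":[0,0,0],"translation":[0,0,1.2],"grip":25},{"rotation":[0,0,0],"translation":[0,0,1.2],"grip":32},{"rotation":[0,0,0],"translation":[0,0,1.2],"grip":32},{"rotation":[0,0,0],"translation":[0,0,1.2],"grip":32},{"rotation":[0,0,0],"translation":[0,0,1.2],"grip":32},{"rotation":[0,0,0],"translation":[0,0,1.2],"grip":32}]' 20
python3 lev.py w7; python3 -m jog '[{"rotation":[0,0,0],"translation":[0,0,1.2],"grip":32},{"rotation":[0,0,0],"translation":[0,0,1.2],"grip":32},{"rotation":[0,0,0],"translation":[0,0,1.2],"grip":32},{"rotation":[0,0,0],"translation":[0,0,1.2],"grip":32}]' | head -1;python3 lev.py w8
```

```text
time: 13.55
ee_pos: [0.5377, 0.1924, 0.1787]
tcp_rot: [180.0, 0.0, 94.4]
wrist_force: [-0.0, -0.1, -0.1]
opening: 0.032
grasp_force: 0.0
n 7369 x range [0.0132 0.086 ] slope deg (z vs x) -3.4 z -0.0248 y slope 0.45 y 0.0005
13.55 [0.5377 0.1924 0.1787] [180.     0.    94.39] [-0.03 -0.09 -0.08] 0.031979058646061494 0.0
time: 14.0
n 7184 x range [0.0131 0.0857] slope deg (z vs x) -3.28 z -0.0235 y slope 0.32 y 0.0005
14.0 [0.5377 0.1924 0.1799] [-180.      0.     94.39] [-0.37  1.06  0.05] 0.03195274103868261 0.0
```

View pics/w8.png

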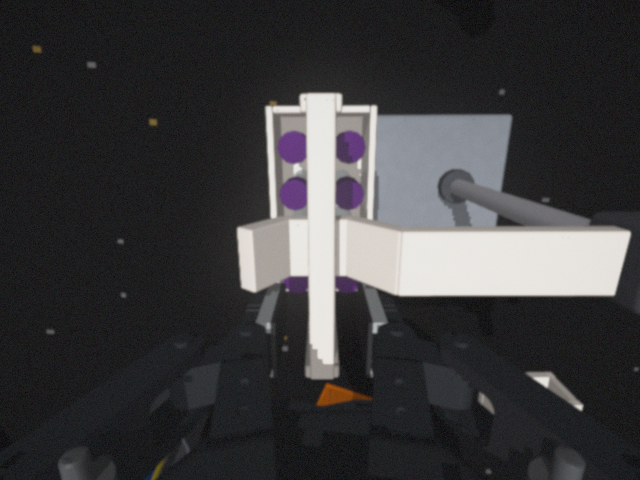

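```bash
cat > lv2.py <<'E'
from h import *
import sys
for n in sys.argv[1:]:
    z=np.load(n+'.npz'); i=imaging.camera_info('wrist'); P=cloud(i,z['M'],z['d'])
    Tt=z['M']@np.linalg.inv(np.array(i['tool_from_camera'])); Q=(P-Tt[:3,3])@Tt[:3,:3]
    q=Q[(abs(Q[...,1])<.004)&(Q[...,0]>.0)&(Q[...,0]<.1)&(P[...,2]>.18)&(P[...,2]<.35)]
    for a in np.arange(.0,.09,.01):
        s=q[(q[:,0]>=a)&(q[:,0]<a+.01),2]; print(n,a.round(2),len(s),(np.percentile(s,[10,50,90])*1000).round(1) if len(s) else '')
E
python3 lv2.py w6 w8
```

```text
w6 0.0 507 [-31.7 -24.3 -23.5]
w6 0.01 3428 [-93.  -85.3 -24.4]
w6 0.02 552 [-24.8 -24.  -23.3]
w6 0.03 564 [-24.8 -24.  -23.3]
w6 0.04 606 [-24.7 -24.  -23.2]
w6 0.05 655 [-24.6 -23.9 -23.1]
w6 0.06 723 [-24.7 -23.9 -23. ]
w6 0.07 754 [-24.6 -23.8 -23. ]
w6 0.08 498 [-24.8 -23.8 -22.9]
w8 0.0 463 [-24.3 -23.6 -22.9]
w8 0.01 3387 [-92.9 -85.4 -24. ]
w8 0.02 544 [-24.4 -23.7 -23. ]
w8 0.03 564 [-24.4 -23.7 -22.9]
w8 0.04 605 [-24.5 -23.7 -22.9]
w8 0.05 656 [-24.5 -23.8 -23. ]
w8 0.06 720 [-24.6 -23.7 -23. ]
w8 0.07 1901 [-143.2 -143.2  -23.3]
w8 0.08 503 [-24.6 -23.7 -22.9]
```

The bar is level and lying in the dip, with the pads open on both sides of it. I'll retreat straight up and check.

```bash
python3 -m jog '[{"rotation":[0,0,0],"translation":[0,0,3],"grip":34},{"rotation":[0,0,0],"translation":[0,0,10],"grip":34},{"rotation":[0,0,0],"translation":[0,0,20],"grip":34},{"rotation":[0,0,0],"translation":[0,0,35],"grip":34},{"rotation":[0,0,0],"translation":[0,0,55],"grip":34},{"rotation":[0,0,0],"translation":[0,0,80],"grip":34},{"rotation":[0,0,0],"translation":[0,0,110],"grip":34},{"rotation":[0,0,0],"translation":[-20,0,140],"grip":34},{"rotation":[0,0,0],"translation":[-50,0,150],"grip":34},{"rotation":[0,0,0],"translation":[-80,0,150],"grip":34},{"rotation":[0,0,0],"translation":[-100,0,150],"grip":34},{"rotation":[0,0,0],"translation":[-100,0,150],"grip":34},{"rotation":[0,0,0],"translation":[-100,0,150],"grip":34},{"rotation":[0,0,0],"translation":[-100,0,150],"grip":34},{"rotation":[0,0,0],"translation":[-100,0,150],"grip":34}]'
cat > fin.py <<'E'
from h import *
import sys
im=[]
for c in ['scene','top']:
    i,M=T(c); p,d=imaging.camera(c); P=cloud(i,M,d); im.append(p)
    Q=P[(abs(P[...,0]-.536)<.05)&(abs(P[...,1]-.2226)<.075)]; B=Q[(Q[:,2]>.19)&(Q[:,2]<.215)&(abs(Q[:,1]-.2226)>.02)]
    if len(B)>20:
        B=B[abs(B[:,0]-np.median(B[:,0]))<.012]; r=cv2.minAreaRect((B[:,:2]*1000).astype(np.float32)); print(c,len(B),r,'z med',np.median(B[:,2]).round(4),'tilt about x',np.degrees(np.polyfit(B[:,1],B[:,2],1)[0]).round(2))
    Ty=Q[(Q[:,2]>.10)&(Q[:,2]<.12)]; print('tray/rim pts',len(Ty),np.median(Ty,0).round(4) if len(Ty) else '')
a=cv2.resize(im[0][120:240,290:430],(560,480),interpolation=2); b=cv2.resize(im[1][170:290,190:250],(240,480),interpolation=2); save(sys.argv[1],np.hstack([a,b]))
E
python3 fin.py f9
```

```text
time: 15.55
ee_pos: [0.4383, 0.1924, 0.3295]
tcp_rot: [-180.0, 0.0, 94.4]
wrist_force: [0.2, 0.4, 0.7]
opening: 0.0341
grasp_force: 0.0
scene 108 ((534.6630859375, 221.72610473632812), (15.200387954711914, 114.97492980957031), 5.0291829109191895) z med 0.2034 tilt about x 0.93
tray/rim pts 291 [0.5517 0.1934 0.1101]
top 128 ((535.9080810546875, 223.50546264648438), (13.0056791305542, 110.95465087890625), 4.074653148651123) z med 0.2029 tilt about x 0.38
tray/rim pts 194 [0.5409 0.2063 0.1115]
```

View pics/f9.png

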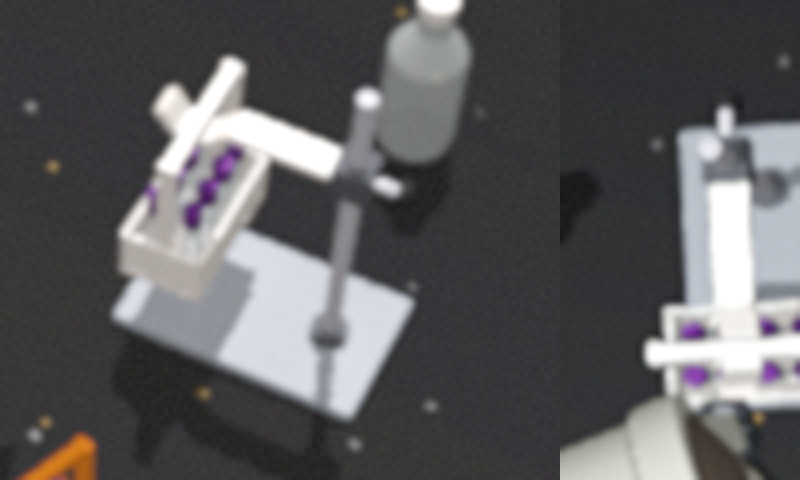

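The scene crop shows the caddy hanging level from the hook at (205,130), its middle in the dip and the gripper clear. Handing in.

```bash
python3 -c "
from workcell import bot; print(bot.job_done())"
```

```text
the job is handed in; nothing more can be done
None
```

The white caddy now hangs level on the stand's hook, with the middle of its bar in the dip and the gripper clear; I handed the job in after about 16 s of robot time, and no verdict came back.

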